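# Sweep the nuts off the sorting board into its trough

### The arm

A 7-joint arm with a two-finger parallel gripper is mounted at the origin on the work surface. World frame = base frame: x ahead of the robot, y to its left, z up, the work surface at z = 0. Lengths are in m, angles in rad, forces in N, time in s.
With the tool pointing down it reaches from about 0.425 to 0.925 m from the base axis. Payload 6.8 kg.
Tool frame: the origin (TCP) lies at the very end of the fingers, on their centre line; the grasp point (between the pads) lies 19 mm behind it; z points along the fingers, x is the direction in which the jaws open and shut, and the axes are right-handed (so a half turn about z gives the same grasp; the last joint's range is limited). The gripper opens to 85 mm and grips with 20 to 120 N. Pads are 22 mm wide; open, the fingers measure 114 mm over their backs; the gripper's body (76 mm by 85 mm) begins 54 mm behind the grasp point. The pads swing forward as they close: fully open they stand 13 mm farther back than shut.
Start: joints at [1.081, 0.477, 0.022, 1.555, -0.011, 1.109, -0.083], TCP at [0.252, -0.626, 0.231] pointing down, gripper open.
Joint ranges: [-2.96, 2.96], [-0.34, 2.1], [-1.41, 1.46], [0.24, 2.44], [-1.37, 4.51], [0.17, 1.92], [-2.96, 2.96]. Speed limits (rad/s): [2.39, 2.39, 3.14, 3.14, 3.14, 3.14, 3.14].

### API

Orientations are given as a rotation vector (axis times angle).
In Python, from bench import r, grab_frame gives the robot as it stands. The module is installed in compiled form; this text tells all that it offers.
- The arm moves only by the tool send_rows, never from a script. Its argument "series" is a list of rows, each a list of 2 entries, a list of its own where there are three numbers: the shift along the tool's x, y, z in m, then the turn, a rotation vector about the tool's x, y, z in units of 5 degrees (1.0 is 5 degrees). A call has 1 to 20 rows; each row shifts and turns the commanded pose from where the row before left it, along the tool's axes as they then stand; what a row does not reach is not made up. A row lasts 1/8 s, in which the tool goes at most 62.5 mm and 10.7 degrees, less where a joint would pass 70% of its speed; a pose out of reach is approached as far as the arm can. A call is refused whole if a number of a shift passes 0.0625 or a number of a turn 1, either way. A call with a gripper value outside its range is refused whole. "fingers" is the closure in counts, from 0 (fully open) to 255 (shut), set as the call begins (left out, the last holds). The fingers move at their own pace and stop on an object; "grip_force" is the grip in N (left out, the last holds). Time passes only in rows, so rows that do not move let the fingers close. It gives the time, the measured TCP pose, the force and the opening at its end, in the units of the state.
- r.get_obs(): the state, without advancing time (a new reading comes with each control period).
- grab_frame(name): name is "scene" or "top" or "wrist"; returns a dict with "frame" (480x640x3 uint8, red, green, blue), "fx", "fy", "cx", "cy" (pixels), "origin" and "rotation" of the camera in the world; the wrist camera has in their place "T_tool_cam" (4x4, takes a point from camera to tool coordinates, whose origin is the TCP and whose axes are the tool frame's). Camera axes: x right, y down, z forward; pixel columns grow to the right and rows downward; lengths in m; the calibration is good to about 2 mm. A picture is of the moment at which its call begins: read the wrist's pose just before it. There is no depth.
- r.hand_in(): hands the job in, once; it reports no verdict.
The state is a dict: "clock": time; "joints": joint angles; "qvel": joint speeds; "tau": joint torques, N m; "tcp_pos": TCP position; "orientation": TCP orientation; "contact_force": force on the tool from outside, world axes, zero at the start; "moment": the same for the moment, N m; "grip_width": finger opening in m.
Only numpy, scipy, OpenCV 4.12 (cv2) and the standard library are available. Lean on these libraries where they do the work, as an engineer would, in place of code of your own. Each camera call takes 0.05 s, during which the arm holds its last target.

### The job

Sweep the three hexagon nuts along the sorting board's deck with your fingertips, over its far edge, so that all three drop into the trough. Push them only: do not pick any up. Leave the piston pin and the socket standing on the deck, and the piston and the tin beside the board, where they are.

Things in the scene. Friction and masses are not known exactly. Their poses are not given: they have to be found in the camera images.
- board: fixed grey sheet-metal sorting board with a flat black rubber deck and a trough along its far end. Origin on the bench; x along the deck towards the trough (within 15 degrees of straight away from the robot), y left, z up. Deck: x -130 to +90 mm, y -165 to +165 mm, top at z = 60 mm. Its two sides have rims 6 mm thick, 10 mm above the deck; near and far ends have none.
- edge (a point): middle of the deck's far edge, at deck height (x +90 mm, y 0, z 60 mm of the board); beyond it things drop into the trough. Five things (3 nuts, pin, socket, in any order) stand side by side on the deck, centres about 62 mm apart across it and 70 to 140 mm short of this edge, so the way from each to the trough is clear.
- trough (a point): centre of the trough's floor, 6 mm above the bench; axes as the board's. Inside, the trough is 94 mm long in x (from the deck's edge to the far wall), 330 mm in y; its floor lies 54 mm below the deck's top, its outer walls are 44 mm high above its floor (10 mm lower than the deck).
- nut_a_center (a point): steel hexagon nut lying flat on the deck: 30 mm across flats, 34.6 mm across corners, 16 mm high, with a through hole, about 65 g. This point is its centre, 8 mm above its underside; its turn about the vertical is random.
- nut_b_center (a point): steel hexagon nut lying flat on the deck: 30 mm across flats, 34.6 mm across corners, 16 mm high, with a through hole, about 65 g. This point is its centre, 8 mm above its underside; its turn about the vertical is random.
- nut_c_center (a point): steel hexagon nut lying flat on the deck: 30 mm across flats, 34.6 mm across corners, 16 mm high, with a through hole, about 65 g. This point is its centre, 8 mm above its underside; its turn about the vertical is random.
- pin: bystander: bright hollow piston pin standing upright on the deck, 26 mm diameter, 45 mm high, can topple; origin at the centre of its underside.
- socket: bystander: plain steel stepped round wrench socket standing upright on the deck, 34 mm diameter (26 mm at the top), 36 mm high; origin at the centre of its underside.
- piston: bystander: engine piston standing on the bench to one side of the board, 80 mm diameter, 70 mm high; origin at the centre of its underside.
- tin: bystander: closed grey tin standing on the bench on the board's other side, 72 mm diameter, 110 mm high; origin at the centre of its underside.
Things that resemble listed ones, but are neither listed nor needed, are in the scene too. Leave any brown look-alike of the part that bears nut_b_center alone.

How it is judged:
By the outcome, as a careful person would: the job done as asked, in the order asked, and still so for the second after the job is handed in, with the robot touching nothing.
It also fails if it takes over 56 s, if anything falls off the work surface, if the arm or the gripper's body presses on something with over 40 N, if the wrist force passes 120 N, or if a joint passes its speed limit or range.

## Working session

There is one attempt and no reset: what is moved stays moved. The work goes in short steps, Python scripts to look and compute and a tool call to move; the robot and the scene stay as the last step left them, time stands still between calls to the robot, and variables do not carry over. Pictures are saved under pics/ and viewed, and the job is handed in when it is done.

Besides the shell and the picture viewer there is one more tool, called after "Emit:" as name([rows], argument=value, ...), one row to a line, values as JSON. send_rows: Moves the arm, as the interface text tells. Its arguments: {"type":"object","properties":{"series":{"type":"array"},"fingers":{"type":"number"},"grip_force":{"type":"number"}},"required":["series"]}

```bash
mkdir -p pics; python3 - <<'E'
from bench import r, grab_frame
import cv2,numpy as np
o=r.get_obs(); print({k:np.round(v,3) for k,v in o.items()})
for n in ("scene","top"):
    f=grab_frame(n); cv2.imwrite(f"pics/{n}0.png",f["frame"][:,:,::-1]); print(n,f["fx"],f["cx"],f["cy"],f["origin"],np.round(f["rotation"],3))
E
```

```text
{'clock': np.float64(0.0), 'joints': array([ 1.081,  0.478,  0.022,  1.556, -0.011,  1.109, -0.083]), 'qvel': array([ 0.001, -0.001, -0.   ,  0.001,  0.001,  0.001,  0.   ]), 'tau': array([ 0.0000e+00, -5.9646e+01,  1.6080e+00, -2.8120e+01,  1.3000e-02,
        1.0000e-02,  0.0000e+00]), 'tcp_pos': array([ 0.251, -0.626,  0.23 ]), 'orientation': array([-2.602,  1.759,  0.003]), 'contact_force': array([-0.613, -0.589,  0.632]), 'moment': array([-0.052, -0.031, -0.042]), 'grip_width': np.float64(0.085)}
scene 615.7385516037078 314.30456607957825 241.465595755883 [ 1.41882043 -0.51137132  0.91118089] [-2.017 -1.148  0.545]
top 473.4195433905469 320.6491327777512 231.93581565051906 [0.45350097 0.01611425 1.0721904 ] [-2.214  2.168 -0.122]
```

View pics/scene0.png

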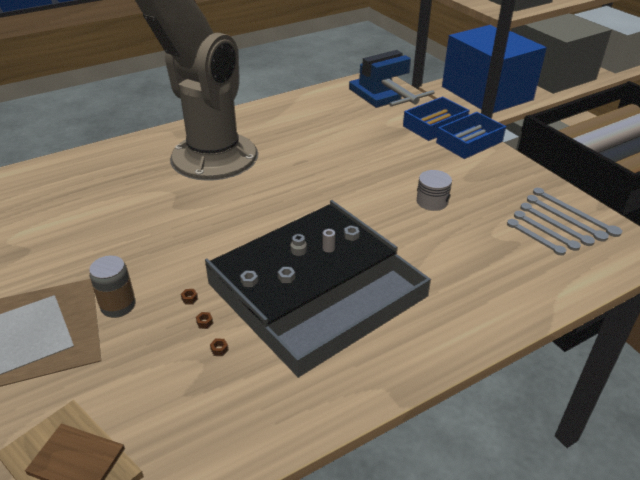

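View pics/top0.png

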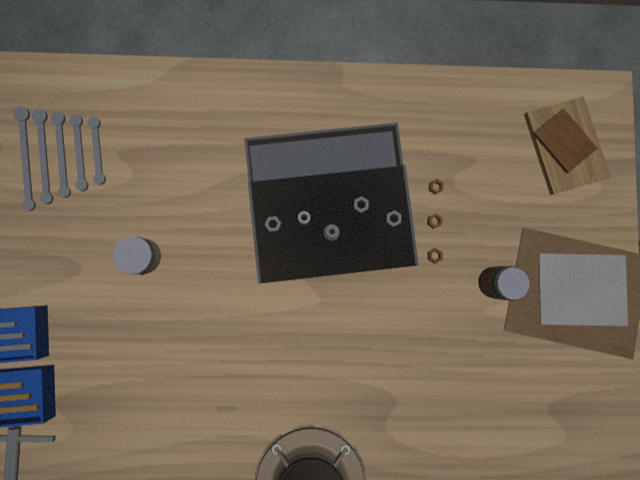

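The top view shows five things on the black deck: a nut at (273,224), the pin at (304,217), the socket at (332,232), and nuts at (361,204) and (394,218). Things I could mistake for the grey nuts are:
- brown nuts on the bench at (436,186), (434,221) and (434,255)
- the pin at (304,217)
- the socket at (332,232)

I choose the three grey nuts on the deck. Next I'll measure them and check the choice in a close crop.

```bash
cat > h.py <<'E'
import numpy as np,cv2
from scipy.spatial.transform import Rotation as R
def ray(f,uv,z):
    d=R.from_rotvec(f["rotation"]).apply([(uv[0]-f["cx"])/f["fx"],(uv[1]-f["cy"])/f["fy"],1]); o=np.array(f["origin"])
    return o+d*(z-o[2])/d[2]
def proj(f,p):
    c=R.from_rotvec(f["rotation"]).inv().apply(np.array(p)-f["origin"]); return np.array([f["cx"]+f["fx"]*c[0]/c[2],f["cy"]+f["fy"]*c[1]/c[2]])
E
python3 - <<'E'
from h import *; from bench import r,grab_frame
f=grab_frame("top"); s=grab_frame("scene")
g=f["frame"]; hsv=cv2.cvtColor(g,cv2.COLOR_RGB2HSV)
gray=cv2.cvtColor(g,cv2.COLOR_RGB2GRAY)
m=np.zeros_like(gray); m[188:262,262:405]=(gray[188:262,262:405]>60)*255
n,l,st,c=cv2.connectedComponentsWithStats(m)
for i in range(1,n):
    if st[i,4]>30:
        k=cv2.findContours((l==i).astype(np.uint8),0,2)[0][0]
        (cx,cy),rad=cv2.minEnclosingCircle(k); 
        x,y,w,h=st[i,:4]; u=(x+(w-1)/2,y+(h-1)/2)
        p=ray(f,u,.074); print(st[i],np.round(u,1),np.round(p,4),"rad mm",rad*(1.072-.074)/f["fx"]*1000,"scene px",np.round(proj(s,p)))
dk=(gray<45).astype(np.uint8)*255
n,l,st,c=cv2.connectedComponentsWithStats(dk)
i=l[245,300]; k=cv2.findContours((l==i).astype(np.uint8),0,2)[0][0]
q=cv2.boxPoints(cv2.minAreaRect(cv2.convexHull(k)));print(st[i])
for u in q: print(u,np.round(ray(f,u,.06),4))
cv2.imwrite("pics/c1.png",cv2.resize(g[110:300,230:450,::-1],None,fx=3.6,fy=3.1,interpolation=cv2.INTER_CUBIC))
E
```

```text
[354 196  15  17 142] [361. 204.] [ 0.6    -0.0952  0.074 ] rad mm 16.99598865119954 scene px [286. 273.]
[298 211  13  13 114] [304. 217.] [0.5693 0.0257 0.074 ] rad mm 13.913850532917294 scene px [329. 245.]
[387 210  15  17 132] [394. 218.] [ 0.5716 -0.166   0.074 ] rad mm 16.99598865119954 scene px [248. 277.]
[265 216  16  16 141] [272.5 223.5] [0.554  0.0919 0.074 ] rad mm 17.447568758216526 scene px [351. 231.]
[324 224  15  17 180] [331. 232.] [ 0.5387 -0.0322  0.074 ] rad mm 17.1069833387328 scene px [298. 246.]
[  248   126   167   157 14944]
[245.3658  141.29266] [0.7335 0.1568 0.06  ]
[399.13412 124.20731] [ 0.781  -0.1786  0.06  ]
[414.79266 265.13416] [ 0.4725 -0.2141  0.06  ]
[261.02432 282.2195 ] [0.4298 0.1137 0.06  ]
```

View pics/c1.png

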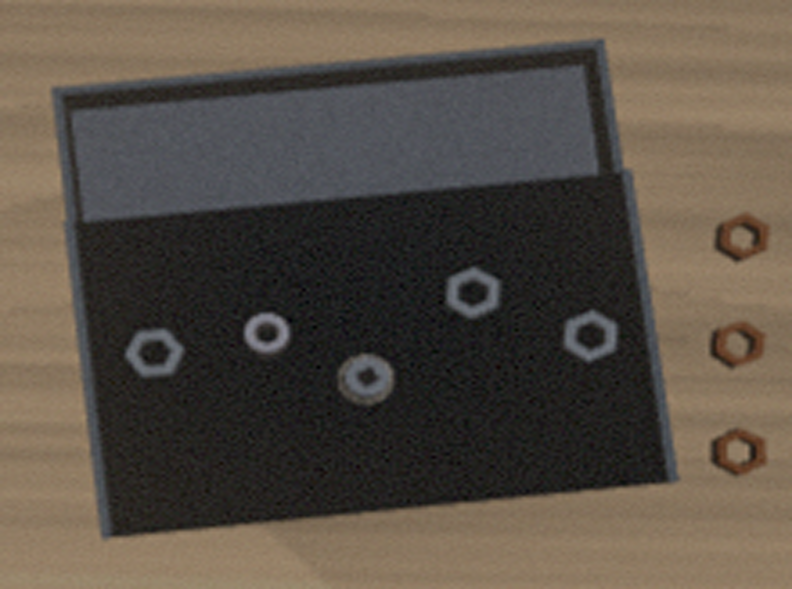

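The crop at 3.6x shows grey hex nuts at crop (155,353), (473,293) and (591,336), the bright hollow pin at (267,333) and the stepped socket at (366,378). The brown nuts lie off the board. The scene view agrees: nuts predicted at (286,273), (248,277) and (351,231) are seen at about the same places. Next is the board's yaw and edge, then the approach.

```bash
cat > plan.py <<'E'
from h import *; from bench import r,grab_frame
E
python3 - <<'E'
from plan import *
f=grab_frame("top"); g=cv2.cvtColor(f["frame"],cv2.COLOR_RGB2GRAY).astype(float)
g=cv2.GaussianBlur(g,(3,3),0)
P=[]
for c in range(262,396,4):
    col=g[150:196,c]; d=col[:-1]-col[1:]; j=np.argmax(d[5:])+5
    P.append(ray(f,(c,150+j+.5),.06)[:2])
P=np.array(P); 
vx,vy,x0,y0=cv2.fitLine(P.astype(np.float32),cv2.DIST_HUBER,0,.001,.001).ravel()
res=(P-[x0,y0])@np.array([-vy,vx]); print("rms",res.std())
t=np.array([vx,vy]); t*=np.sign(t[1]); n=np.array([t[1],-t[0]]); yaw=np.arctan2(n[1],n[0]); print("yaw deg",np.degrees(yaw))
A=np.array([x0,y0])
# left/right rim outer from near corners
for nm,uv in dict(NL=(259.2,283.2),NR=(417.8,264.8)).items():
    p=ray(f,uv,.07)[:2]; print(nm,p,"n,t",(p-A)@n,(p-A)@t)
for nm,p in dict(R=(.6716-.1,-.166),M=(.6,-.0952),L=(.554,.0919),pin=(.5693,.0257),sock=(.5387,-.0322)).items():
    p=np.array(p); print(nm,"behind edge",np.round((p-A)@n,4),"lat",np.round((p-A)@t,4))
print("A",A,"n",n,"t",t)
o=r.get_obs(); print(np.round(R.from_rotvec(o["orientation"]).as_matrix(),3))
E
```

```text
rms 0.0006435537113960038
yaw deg 7.626791
NL [0.42789754 0.11648504] n,t -0.21898397099399566 0.14785457048298012
NR [ 0.47313009 -0.21822883] n,t -0.21857474898768042 -0.18990155045954393
R behind edge -0.114 lat -0.1512
M behind edge -0.0765 lat -0.0848
L behind edge -0.0973 lat 0.1068
pin behind edge -0.0909 lat 0.0391
sock behind edge -0.1289 lat -0.0142
A [ 0.66456753 -0.00099802] n [0.9911536  0.13271987] t [-0.13271987  0.9911536 ]
[[ 0.373 -0.928 -0.   ]
 [-0.928 -0.373  0.001]
 [-0.001  0.    -1.   ]]
```

Emit:
send_rows([
  [[0, 0, 0], [0, 0, 0.95]],
  [[0, 0, 0], [0, 0, 0.95]],
  [[0, 0, 0], [0, 0, 0.95]],
  [[-0.0345, -0.0274, 0], [0, 0, 0]],
  [[-0.0345, -0.0274, 0], [0, 0, 0]],
  [[-0.0345, -0.0274, 0], [0, 0, 0]],
  [[-0.0345, -0.0274, 0], [0, 0, 0]],
  [[-0.0345, -0.0274, 0], [0, 0, 0]],
  [[-0.0345, -0.0274, 0], [0, 0, 0]],
  [[-0.0345, -0.0274, 0], [0, 0, 0]],
  [[-0.0345, -0.0274, 0], [0, 0, 0]],
  [[-0.0345, -0.0274, 0], [0, 0, 0]],
  [[-0.0345, -0.0274, 0], [0, 0, 0]],
  [[-0.0345, -0.0274, 0], [0, 0, 0]],
  [[-0.0345, -0.0274, 0], [0, 0, 0]],
  [[0, 0, 0.04], [0, 0, 0]],
  [[0, 0, 0.04], [0, 0, 0]],
  [[0, 0, 0], [0, 0, 0]],
  [[0, 0, 0], [0, 0, 0]],
], fingers=195, grip_force=40)

```text
clock: 2.62
tcp_pos: [0.5233, -0.1728, 0.1526]
orientation: [-2.363, 2.069, -0.002]
contact_force: [0.6, -0.1, 0.2]
grip_width: 0.02
```

```bash
cat > st.py <<'E'
from plan import *
import sys
A=np.array([.66457,-.001]);n=np.array([.99115,.13272]);t=np.array([-.13272,.99115])
def st():
    o=r.get_obs(); p=o["tcp_pos"]; M=R.from_rotvec(o["orientation"]).as_matrix()
    print("t",round(float(o["clock"]),2),"p",np.round(p,4),"n,lat",np.round([(p[:2]-A)@n,(p[:2]-A)@t],4),"x.t",np.round(M[:2,0]@n,4),"z",np.round(M[:,2],3),"w",round(float(o["grip_width"]),4),"F",np.round(o["contact_force"],1)); return o
if __name__=="__main__":
    o=st(); k=sys.argv[1]
    f=grab_frame("wrist"); cv2.imwrite(f"pics/w{k}.png",f["frame"][:,:,::-1])
    s=grab_frame("scene"); c=cv2.resize(s["frame"][180:380,170:450,::-1],None,fx=2.8,fy=2.8); cv2.imwrite(f"pics/s{k}.png",c)
E
python3 st.py 1
```

```text
t 2.62 p [ 0.5233 -0.1728  0.1526] n,lat [-0.1628 -0.1515] x.t -0.0004 z [ 0.002 -0.    -1.   ] w 0.02 F [ 0.6 -0.1  0.2]
```

View pics/w1.png

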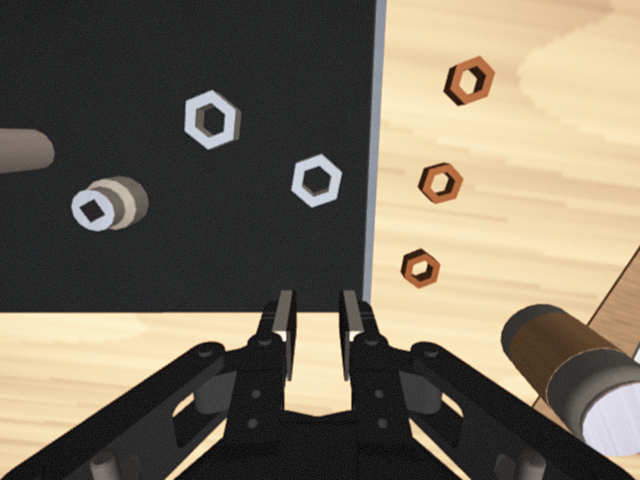

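View pics/s1.png

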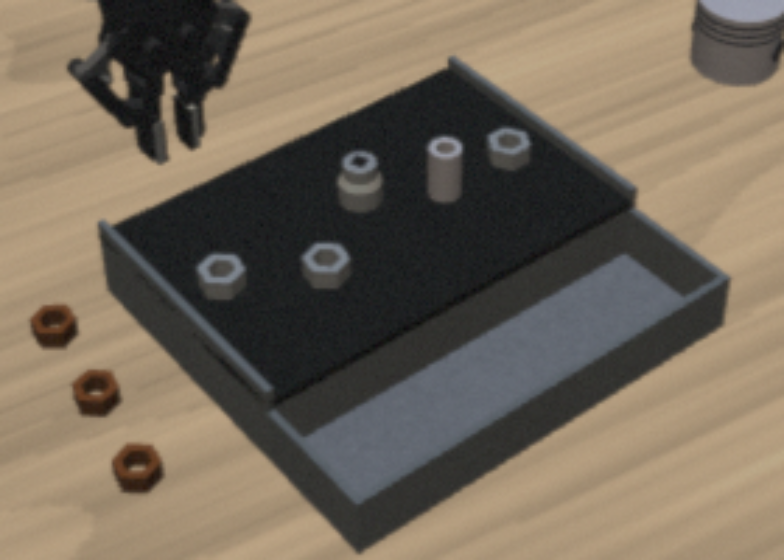

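The wrist view shows nut R at (317,181), centred between the fingertips at about (318,300). The rim at (372,250) clears the fingers and the brown nuts are beyond it. Now I descend.

Emit:
send_rows([
  [[0, 0, 0.022], [0, 0, 0]],
  [[0, 0, 0.022], [0, 0, 0]],
  [[0, 0, 0.022], [0, 0, 0]],
  [[0, 0, 0.015], [0, 0, 0]],
  [[0, 0, 0.008], [0, 0, 0]],
  [[0, 0, 0], [0, 0, 0]],
  [[0, 0, 0], [0, 0, 0]],
])

```text
clock: 3.6
tcp_pos: [0.5231, -0.1726, 0.063]
orientation: [-2.364, 2.069, -0.002]
contact_force: [-0.1, -0.4, -0.7]
grip_width: 0.0205
```

```bash
python3 st.py 2
```

```text
t 3.6 p [ 0.5231 -0.1726  0.063 ] n,lat [-0.163  -0.1513] x.t -0.0001 z [ 0.001 -0.    -1.   ] w 0.0205 F [-0.1 -0.4 -0.7]
```

View pics/s2.png

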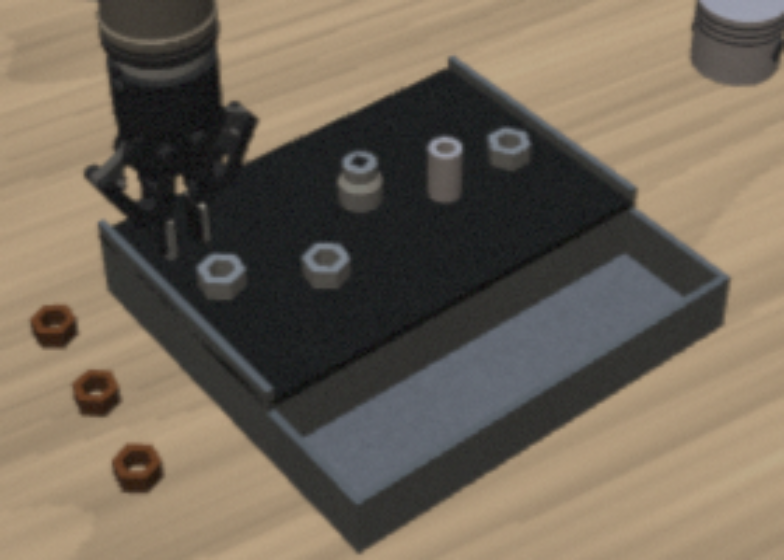

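View pics/w2.png

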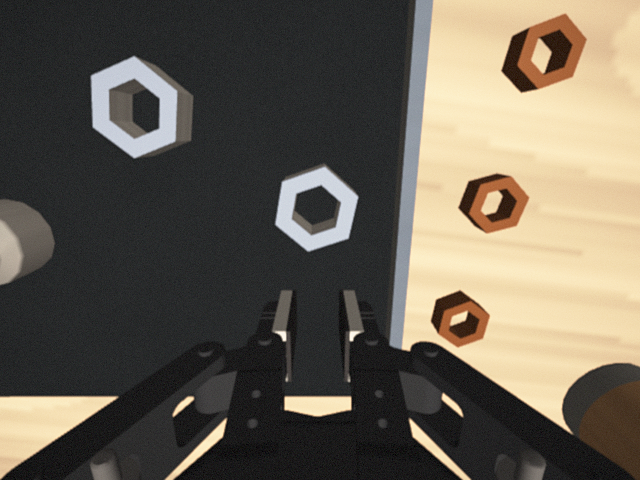

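Emit:
send_rows([
  [[0, 0, 0.001], [0, 0, 0]],
  [[0, -0.008, 0], [0, 0, 0]],
  [[0, -0.008, 0], [0, 0, 0]],
  [[0, -0.008, 0], [0, 0, 0]],
  [[0, -0.008, 0], [0, 0, 0]],
  [[0, -0.008, 0], [0, 0, 0]],
  [[0, -0.01, 0], [0, 0, 0]],
  [[0, -0.01, 0], [0, 0, 0]],
  [[0, -0.01, 0], [0, 0, 0]],
  [[0, 0, 0], [0, 0, 0]],
])

```text
clock: 4.95
tcp_pos: [0.593, -0.1628, 0.0614]
orientation: [-2.364, 2.068, -0.001]
contact_force: [0.2, 0.4, 0.6]
grip_width: 0.0202
```

```bash
python3 st.py 3
```

```text
t 4.95 p [ 0.593  -0.1628  0.0614] n,lat [-0.0924 -0.1508] x.t 0.0006 z [ 0.001  0.    -1.   ] w 0.0202 F [0.2 0.4 0.6]
```

View pics/w3.png

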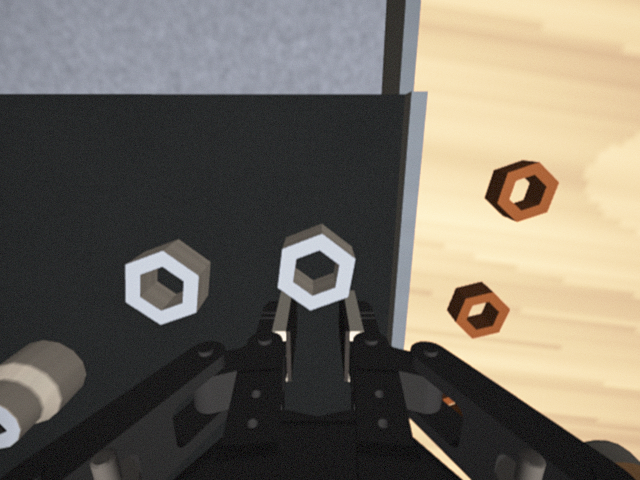

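View pics/s3.png

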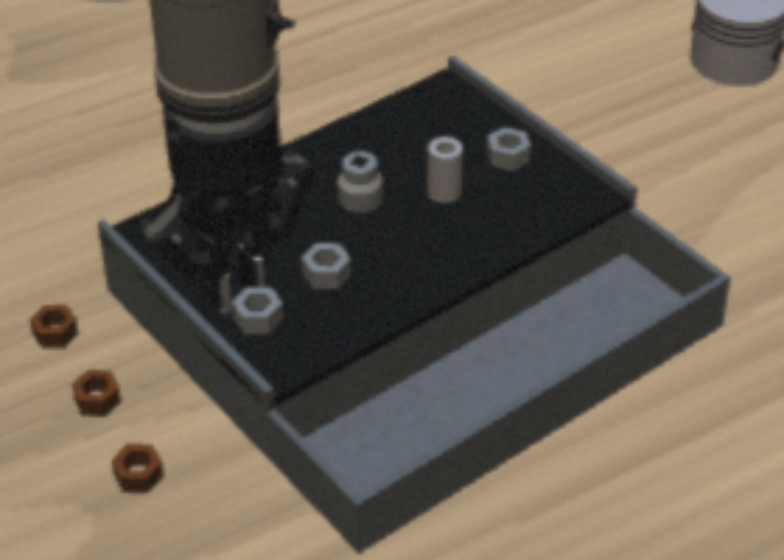

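Nut R at wrist (316,270) sits against both fingertips and moves straight ahead. I push it over the edge and lift.

Emit:
send_rows([
  [[0, -0.01, 0], [0, 0, 0]],
  [[0, -0.01, 0], [0, 0, 0]],
  [[0, -0.01, 0], [0, 0, 0]],
  [[0, -0.01, 0], [0, 0, 0]],
  [[0, -0.01, 0], [0, 0, 0]],
  [[0, -0.01, 0], [0, 0, 0]],
  [[0, -0.01, 0], [0, 0, 0]],
  [[0, -0.01, 0], [0, 0, 0]],
  [[0, -0.01, 0], [0, 0, 0]],
  [[0, -0.01, 0], [0, 0, 0]],
  [[0, -0.01, 0], [0, 0, 0]],
  [[0, -0.01, 0], [0, 0, 0]],
  [[0, 0, 0], [0, 0, 0]],
  [[0, 0, -0.022], [0, 0, 0]],
  [[0, 0, -0.022], [0, 0, 0]],
  [[0, 0, -0.022], [0, 0, 0]],
  [[0, 0, -0.022], [0, 0, 0]],
  [[0, 0, 0], [0, 0, 0]],
])

```text
clock: 7.3
tcp_pos: [0.7124, -0.1475, 0.1526]
orientation: [-2.362, 2.067, -0.007]
contact_force: [-0.6, -0.1, -0.1]
grip_width: 0.0203
```

```bash
python3 st.py 4
```

```text
t 7.3 p [ 0.7124 -0.1475  0.1526] n,lat [ 0.0279 -0.1515] x.t -0.0002 z [ 0.005 -0.001 -1.   ] w 0.0203 F [-0.6 -0.1 -0.1]
```

View pics/s4.png

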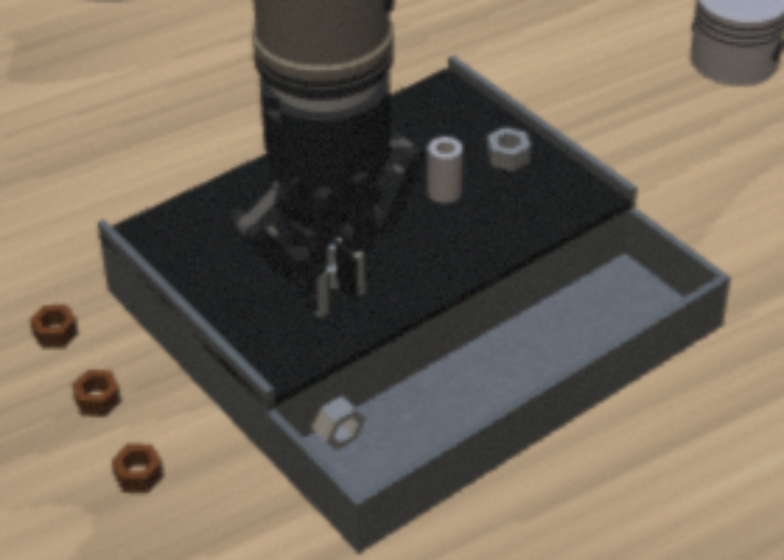

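Nut R is in the trough at crop (338,422). The gripper's linkages flare out sideways, so before working next to the socket and pin I'll check that flare's width and height from the frame s2.

```bash
python3 - <<'E'
from st import *
s=grab_frame("scene"); N=np.array([*n,0])
def pl(c,nv):
    uv=(170+c[0]/2.8,180+c[1]/2.8)
    d=R.from_rotvec(s["rotation"]).apply([(uv[0]-s["cx"])/s["fx"],(uv[1]-s["cy"])/s["fy"],1]); o=np.array(s["origin"]); a=np.array([*A,0])
    p=o+d*((nv-(o-a)@N)/(d@N)); return np.round([(p[:2]-A)@t,p[2]],4)
for c in [(172,258),(205,240),(85,175),(90,185),(255,118),(250,145),(232,160),(122,210),(135,222)]: print(c,pl(c,-.155)-[-.1513,0])
E
```

```text
(172, 258) [-0.0145  0.0654]
(205, 240) [0.0142 0.067 ]
(85, 175) [-0.0721  0.1734]
(90, 185) [-0.0696  0.1634]
(255, 118) [0.0648 0.156 ]
(250, 145) [0.0589 0.1342]
(232, 160) [0.0429 0.1283]
(122, 210) [-0.0487  0.1298]
(135, 222) [-0.0401  0.1141]
```

```bash
python3 - <<'E'
import cv2
a=cv2.imread("pics/s2.png"); cv2.imwrite("pics/s2z.png",cv2.resize(a[80:280,60:290]*2,None,fx=3.2,fy=2.9))
E
```

```text
(no output)
```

View pics/s2z.png

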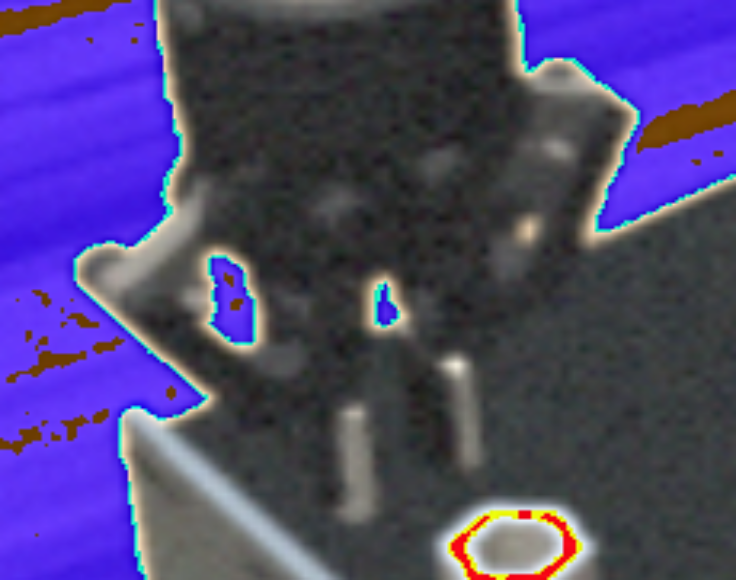

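The linkage reaches about 0.04 m either side at z 0.114 and narrows below that. The socket (inner side 0.054 m away, top at 0.096) and the pin (0.055 m away, top at 0.105) both clear. Now I move behind nut M.

Emit:
send_rows([
  [[-0.0083, 0.0193, 0], [0, 0, 0]],
  [[-0.0083, 0.0193, 0], [0, 0, 0]],
  [[-0.0083, 0.0193, 0], [0, 0, 0]],
  [[-0.0083, 0.0193, 0], [0, 0, 0]],
  [[-0.0083, 0.0193, 0], [0, 0, 0]],
  [[-0.0083, 0.0193, 0], [0, 0, 0]],
  [[-0.0083, 0.0193, 0], [0, 0, 0]],
  [[-0.0083, 0.0193, 0], [0, 0, 0]],
  [[0, 0, 0], [0, 0, 0]],
  [[0, 0, 0], [0, 0, 0]],
])

```text
clock: 8.7
tcp_pos: [0.5493, -0.1021, 0.1489]
orientation: [2.364, -2.069, -0.0]
contact_force: [0.8, 0.7, -0.5]
grip_width: 0.02
```

```bash
python3 st.py 5
```

```text
t 8.7 p [ 0.5493 -0.1021  0.1489] n,lat [-0.1276 -0.0849] x.t -0.0001 z [-0.  0. -1.] w 0.02 F [ 0.8  0.7 -0.5]
```

View pics/w5.png

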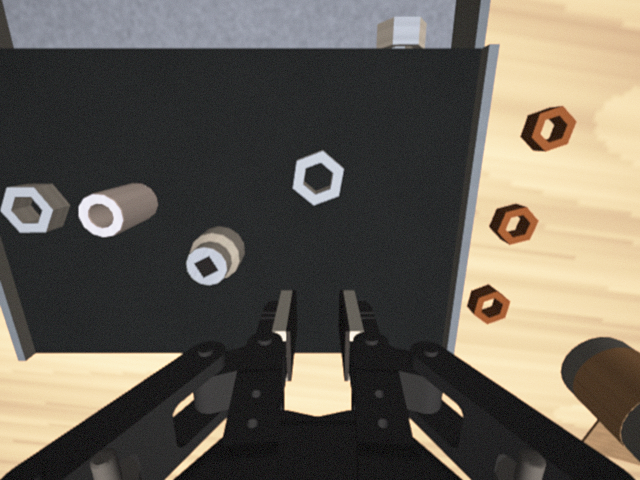

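The wrist view shows nut M at (318,178), centred, with the socket at (215,255) well to the left. I descend 0.087 m, then push 0.155 m in rows of 8 to 10 mm.

Emit:
send_rows([
  [[0, 0, 0.022], [0, 0, 0]],
  [[0, 0, 0.022], [0, 0, 0]],
  [[0, 0, 0.022], [0, 0, 0]],
  [[0, 0, 0.014], [0, 0, 0]],
  [[0, 0, 0.007], [0, 0, 0]],
  [[0, 0, 0], [0, 0, 0]],
  [[0, -0.008, 0], [0, 0, 0]],
  [[0, -0.008, 0], [0, 0, 0]],
  [[0, -0.008, 0], [0, 0, 0]],
  [[0, -0.008, 0], [0, 0, 0]],
  [[0, -0.008, 0], [0, 0, 0]],
  [[0, -0.01, 0], [0, 0, 0]],
  [[0, -0.01, 0], [0, 0, 0]],
  [[0, 0, 0], [0, 0, 0]],
])

```text
clock: 10.55
tcp_pos: [0.6096, -0.0935, 0.0623]
orientation: [-2.364, 2.068, -0.001]
contact_force: [0.3, -0.7, 0.2]
grip_width: 0.0197
```

```bash
python3 st.py 6
```

```text
t 10.55 p [ 0.6096 -0.0935  0.0623] n,lat [-0.0668 -0.0844] x.t 0.0005 z [ 0.001  0.    -1.   ] w 0.0197 F [ 0.3 -0.7  0.2]
```

View pics/w6.png

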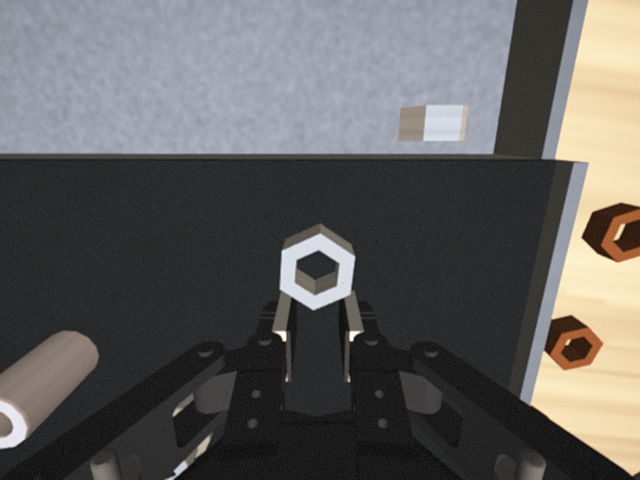

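Nut M is seated against the tips at (317,268). I push it over the edge and lift.

Emit:
send_rows([
  [[0, -0.01, 0], [0, 0, 0]],
  [[0, -0.01, 0], [0, 0, 0]],
  [[0, -0.01, 0], [0, 0, 0]],
  [[0, -0.01, 0], [0, 0, 0]],
  [[0, -0.01, 0], [0, 0, 0]],
  [[0, -0.01, 0], [0, 0, 0]],
  [[0, -0.01, 0], [0, 0, 0]],
  [[0, -0.01, 0], [0, 0, 0]],
  [[0, -0.01, 0], [0, 0, 0]],
  [[0, -0.007, 0], [0, 0, 0]],
  [[0, 0, 0], [0, 0, 0]],
  [[0, 0, -0.024], [0, 0, 0]],
  [[0, 0, -0.024], [0, 0, 0]],
  [[0, 0, -0.024], [0, 0, 0]],
  [[0, 0, -0.024], [0, 0, 0]],
  [[0, 0, 0], [0, 0, 0]],
])

```text
clock: 12.65
tcp_pos: [0.7057, -0.0813, 0.1606]
orientation: [-2.362, 2.068, -0.005]
contact_force: [1.0, -1.2, -0.1]
grip_width: 0.02
```

```bash
python3 st.py 7
```

```text
t 12.65 p [ 0.7057 -0.0813  0.1606] n,lat [ 0.0301 -0.085 ] x.t -0.0004 z [ 0.004 -0.    -1.   ] w 0.02 F [ 1.  -1.2 -0.1]
```

View pics/s7.png

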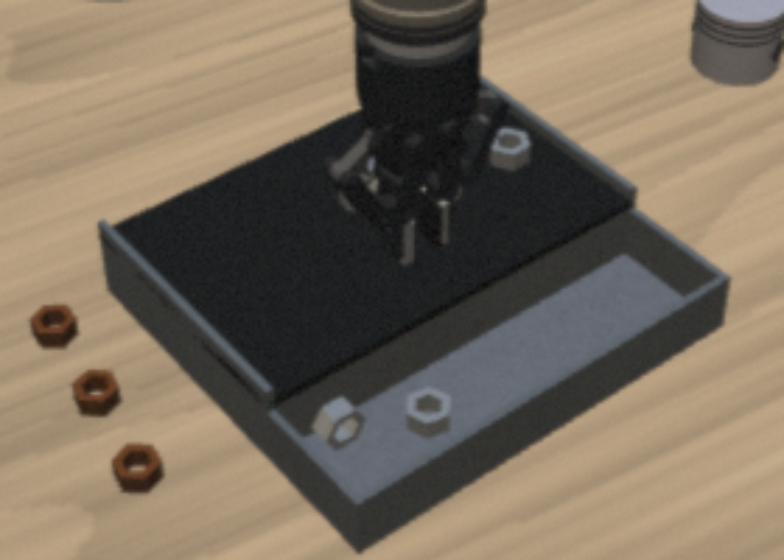

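Nut M is in the trough at (428,412). Next is nut L on the left.

Emit:
send_rows([
  [[-0.016, 0.0148, 0], [0, 0, 0]],
  [[-0.016, 0.0148, 0], [0, 0, 0]],
  [[-0.016, 0.0148, 0], [0, 0, 0]],
  [[-0.016, 0.0148, 0], [0, 0, 0]],
  [[-0.016, 0.0148, 0], [0, 0, 0]],
  [[-0.016, 0.0148, 0], [0, 0, 0]],
  [[-0.016, 0.0148, 0], [0, 0, 0]],
  [[-0.016, 0.0148, 0], [0, 0, 0]],
  [[-0.016, 0.0148, 0], [0, 0, 0]],
  [[-0.016, 0.0148, 0], [0, 0, 0]],
  [[-0.016, 0.0148, 0], [0, 0, 0]],
  [[-0.016, 0.0148, 0], [0, 0, 0]],
  [[0, 0, 0], [0, 0, 0]],
  [[0, 0, 0], [0, 0, 0]],
])

```text
clock: 14.5
tcp_pos: [0.5035, 0.0854, 0.1585]
orientation: [-2.364, 2.069, -0.001]
contact_force: [-0.7, 0.1, -0.5]
grip_width: 0.0201
```

```bash
python3 st.py 8
```

```text
t 14.5 p [0.5035 0.0854 0.1585] n,lat [-0.1482  0.107 ] x.t -0.0003 z [ 0.001 -0.    -1.   ] w 0.0201 F [-0.7  0.1 -0.5]
```

View pics/w8.png

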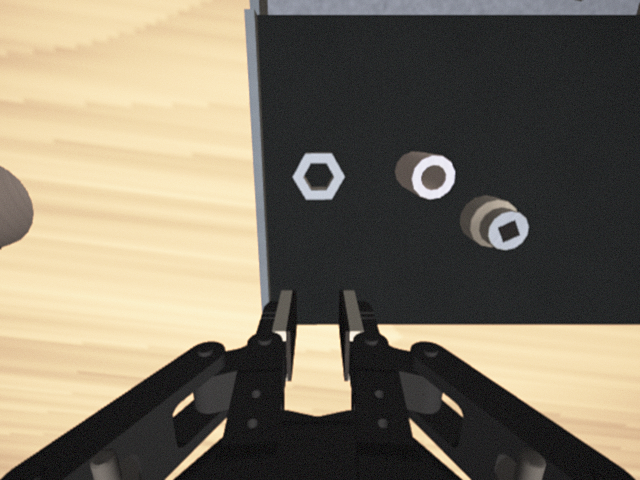

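Nut L is at (318,176), centred, with the pin upright at (425,175) and the rim at (262,250). The spot is clear.

Emit:
send_rows([
  [[0, 0, 0.022], [0, 0, 0]],
  [[0, 0, 0.022], [0, 0, 0]],
  [[0, 0, 0.022], [0, 0, 0]],
  [[0, 0, 0.02], [0, 0, 0]],
  [[0, 0, 0.0105], [0, 0, 0]],
  [[0, 0, 0], [0, 0, 0]],
  [[0, -0.008, 0], [0, 0, 0]],
  [[0, -0.008, 0], [0, 0, 0]],
  [[0, -0.008, 0], [0, 0, 0]],
  [[0, -0.008, 0], [0, 0, 0]],
  [[0, -0.008, 0], [0, 0, 0]],
  [[0, -0.01, 0], [0, 0, 0]],
  [[0, -0.01, 0], [0, 0, 0]],
  [[0, 0, 0], [0, 0, 0]],
])

```text
clock: 16.35
tcp_pos: [0.5637, 0.0939, 0.0619]
orientation: [-2.363, 2.068, -0.001]
contact_force: [-0.6, 0.1, -0.2]
grip_width: 0.0202
```

```bash
python3 st.py 9
```

```text
t 16.35 p [0.5637 0.0939 0.0619] n,lat [-0.0873  0.1074] x.t -0.0002 z [ 0.001  0.    -1.   ] w 0.0202 F [-0.6  0.1 -0.2]
```

View pics/w9.png

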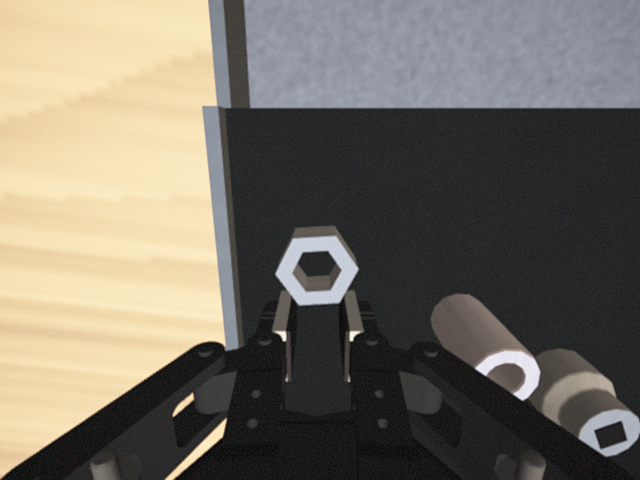

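View pics/s9.png

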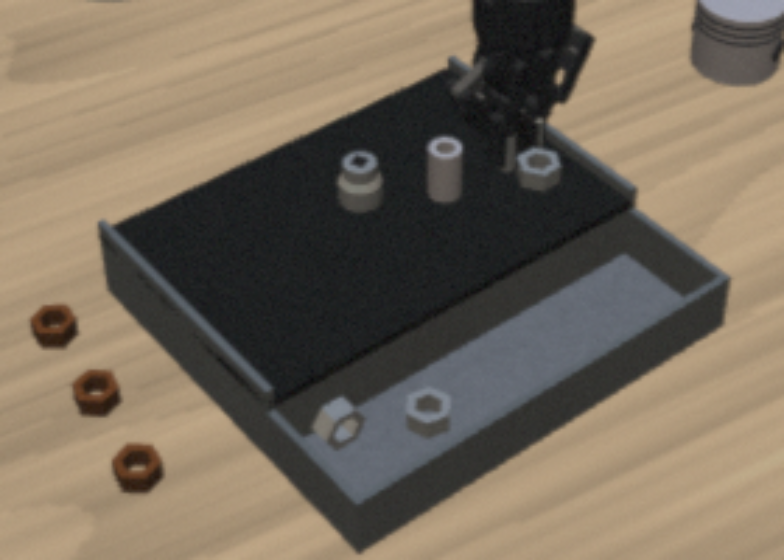

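Nut L is seated at (317,268), and the pin and socket are unmoved. I push another 0.117 m and lift.

Emit:
send_rows([
  [[0, -0.01, 0], [0, 0, 0]],
  [[0, -0.01, 0], [0, 0, 0]],
  [[0, -0.01, 0], [0, 0, 0]],
  [[0, -0.01, 0], [0, 0, 0]],
  [[0, -0.01, 0], [0, 0, 0]],
  [[0, -0.01, 0], [0, 0, 0]],
  [[0, -0.01, 0], [0, 0, 0]],
  [[0, -0.01, 0], [0, 0, 0]],
  [[0, -0.01, 0], [0, 0, 0]],
  [[0, -0.01, 0], [0, 0, 0]],
  [[0, -0.01, 0], [0, 0, 0]],
  [[0, -0.007, 0], [0, 0, 0]],
  [[0, 0, 0], [0, 0, 0]],
  [[0, 0, -0.03], [0, 0, 0]],
  [[0, 0, -0.03], [0, 0, 0]],
  [[0, 0, -0.03], [0, 0, 0]],
  [[0, 0, -0.03], [0, 0, 0]],
  [[0, 0, -0.03], [0, 0, 0]],
  [[0, 0, 0], [0, 0, 0]],
  [[0, 0, 0], [0, 0, 0]],
])

```text
clock: 18.95
tcp_pos: [0.6777, 0.1089, 0.2109]
orientation: [2.363, -2.068, -0.001]
contact_force: [-0.2, 0.3, -0.3]
grip_width: 0.02
```

Emit:
send_rows([
  [[-0.03, 0.03, 0], [0, 0, 0]],
  [[-0.03, 0.03, 0], [0, 0, 0]],
  [[-0.03, 0.03, 0], [0, 0, 0]],
  [[-0.03, 0.03, 0], [0, 0, 0]],
  [[-0.03, 0.03, 0], [0, 0, 0]],
  [[0, 0, 0], [0, 0, 0]],
  [[0, 0, 0], [0, 0, 0]],
])

```text
clock: 19.82
tcp_pos: [0.5098, 0.2372, 0.2109]
orientation: [2.363, -2.068, -0.0]
contact_force: [0.6, -1.0, 0.3]
grip_width: 0.0198
```

```bash
python3 st.py 10; python3 - <<'E'
from plan import *
f=grab_frame("top"); cv2.imwrite("pics/t10.png",f["frame"][:,:,::-1])
E
```

```text
t 19.82 p [0.5098 0.2372 0.2109] n,lat [-0.1218  0.2566] x.t -0.0001 z [-0.001 -0.001 -1.   ] w 0.0198 F [ 0.6 -1.   0.3]
```

View pics/s10.png

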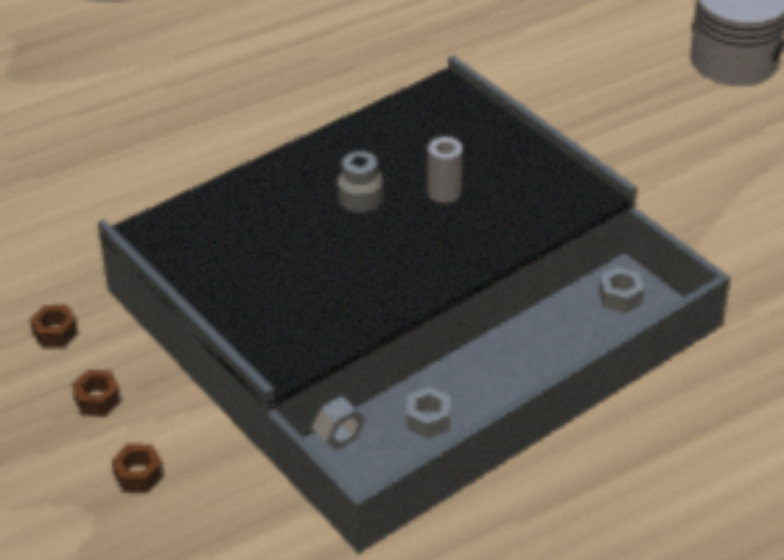

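View pics/t10.png

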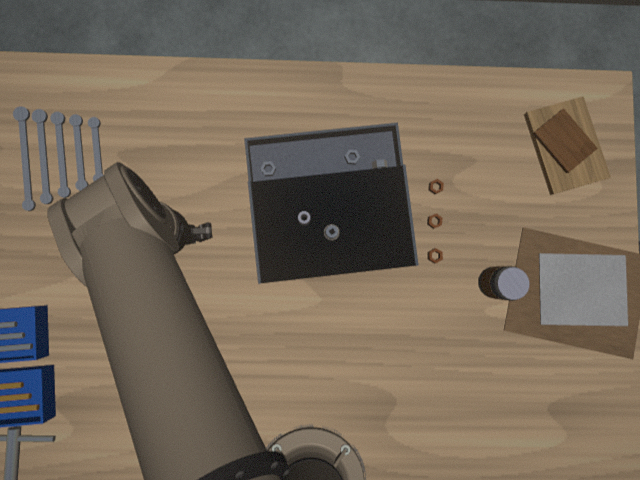

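All three nuts are in the trough: top view (268,169), (352,156) and (381,163). The pin at (304,217), the socket at (332,232) and the tin are unmoved, and the piston is unchanged in the scene view. The arm is clear of everything.

```bash
python3 - <<'E'
from bench import r
print(r.hand_in())
E
```

```text
the job is handed in; nothing more can be done
None
```

All three grey nuts are in the trough. I pushed each one straight along the deck with the partly closed fingertips (20 mm gap), and picked none up. The job took about 20 s of the 56 s allowed, and I've handed it in.

- **Nuts:** the last scene and top views show all three inside the trough. Two lie flat and the right-hand one stands on its side.
- **Bystanders:** the pin, socket, tin and brown nuts are at the same pixels as at the start. The arm hid the piston in the last top view, so I checked it only in the scene view, where it looked unmoved.
- **Forces:** the force readings I took between moves were about 1 N. I didn't read the force during the pushes.
- **Failed checks:** no check failed or disagreed.

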